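Zero the checker gauge and set its gate screw

TASK

Set up the checker thickness gauge on the two ivory checkers that lie in its slideway. First turn the bezel of the round dial until its zero wedge stands under the tip of the pointer, and let go of it. Then screw the knurled thumbscrew down (clockwise) until it seats, back it off a quarter turn, and finish still gripping the thumbscrew there, so that it cannot turn while a workmate tightens the locknut; leave the bezel at zero and the other things on the counter alone.

Things in the scene. Friction and masses are not known exactly. Their poses are not given: they have to be found in the camera images.
- gauge: Checker thickness gauge, fixed to the counter: grey base 110 x 300 x 12 mm (x, y, z), slideway along y, grey two-armed bracket on posts on its +x side. Origin at the centre of the base's underside, z up. Arm tops 72 mm above the counter; nothing on it is higher than 113 mm. Upright axes in this frame: dial at (0, +50 mm), thumbscrew at (0, -50 mm).
- bezel_grip (a point): Centre of the dial's bezel, on its upright axis at half height, 104 mm above the counter. The bezel is a knurled steel ring, 56 mm in diameter, 14 mm high, on a dial gauge that faces straight up; it turns endlessly both ways with light friction (0.06 N m), carrying the white scale, and stays where it is left. The case below is 51 mm wide; beside it is free space down to the arm.
- zero_mark (a point): The zero of the dial: the one black wedge at the rim of the white scale (all other marks, 7.2 degrees apart, are thin lines). This point lies on the wedge, 19 mm from the bezel's axis, and turns with the bezel.
- pointer_tip (a point): Tip of the dial's thin black pointer, 19 mm from the bezel's axis (its short broad tail lies on the other side). The pointer stands still under the dial's cover, wherever the checker's thickness has put it, and does not turn with the bezel. The dial reads zero when zero_mark lies under this tip.
- thumbscrew: Gate screw: brass knurled thumbscrew, round head 28 mm in diameter, 16 mm high, dark slot across its top, on an 8 mm shank above a loose locknut (top of the nut 80 mm above the counter). Origin: centre of the head, on the upright axis, 104 mm above the counter when seated. Can be gripped at any angle about the axis. Right-hand thread: clockwise from above goes down, 1.25 mm a turn.
- screw_turn (a joint): Angle of the thumbscrew in rad: 0 when its foot is seated on the checker below (it turns no further, and the grip slips on the head), growing anticlockwise seen from above as it is unscrewed; a quarter turn is 1.571. It starts 1 to 2.8 above the seat. Friction about 0.08 N m; it stays where it is left.
- master_dial: Ivory resin checker, 40 mm in diameter and 9 mm thick, lying in the slideway under the dial gauge; origin at the centre of its underside. Stays where it is.
- master_gate: The same kind of checker lying in the slideway under the thumbscrew's foot. Stays where it is.
- stack5: The top one of a stack of six loose ivory checkers (each 40 mm in diameter, 9 mm thick; stack 54 mm high) on the counter beside the gauge; origin at the centre of its underside. To be left alone.
- stack0: The bottom checker of that stack. To be left alone.
- walnut: A loose red walnut checker, 40 mm in diameter and 9 mm thick, on the counter. To be left alone.
- corner_cap: A brass corner cap for a board's case: three square plates of 34 mm meeting at a corner, on the counter. To be left alone.
- die0: One of two pale bone dice, 18 mm cubes, on the counter. To be left alone.
- die1: The other die. To be left alone.

How it is judged:
On the way, in this order (a step that is already met when the one before it is completed fails the run):
1. the dial reads zero: the bezel's zero wedge lies under the pointer's tip, within one division (horizontal distance between zero_mark and pointer_tip below 0.0024 m), for 0.3 s.
2. the thumbscrew is screwed down until it seats (value of joint screw_turn below 0.06 rad), for 0.2 s.
At the end, for the whole second after the job is handed in: The thumbscrew, once seated, stands a quarter turn (within 15 degrees, 0.26 rad) off its seat, still, its head gripped (over 2 N, grasp point within 22 mm of its centre). The dial reads zero within one division (2.4 mm at the tip); both checkers in the slideway are in place within 4 mm (value of joint screw_turn between 1.31 and 1.83 rad and velocity of joint screw_turn between -0.1 and 0.1 rad/s and contact force between the fingers and thumbscrew above 2 N and distance between the grasp point and thumbscrew below 0.022 m and horizontal distance between zero_mark and pointer_tip below 0.0024 m and distance of each of master_dial, master_gate from where it was at the start of the episode below 0.004 m); the arm keeps its last pose, push and grip.
It fails at once if a loose thing on the counter is pushed or knocked (more than 12 mm) (distance of any of stack5, stack0, walnut, corner_cap, die0, die1 from where it was at the start of the episode above 0.012 m).
It also fails if it takes over 56 s, if anything falls off the work surface, if the arm or the gripper's body presses on something with over 40 N, if the wrist force passes 120 N, or if a joint passes its speed limit or range.

ROBOT

A 7-joint arm with a two-finger parallel gripper is mounted at the origin on the work surface. World frame = base frame: x ahead of the robot, y to its left, z up, the work surface at z = 0. Lengths are in m, angles in rad, forces in N, time in s.
With the tool pointing down it reaches from about 0.4 to 0.85 m from the base axis. Payload 10.4 kg.
Tool frame: the origin (TCP) lies midway between the tips of the shut fingers; the grasp point (between the pads) lies 19 mm behind it; z points along the fingers, x is the direction in which the jaws open and shut, and the axes are right-handed (so a half turn about z gives the same grasp; the last joint's range is limited). The gripper opens to 85 mm and grips with 20 to 120 N. Pads are 22 mm wide; open, the fingers measure 114 mm over their backs; the gripper's body (76 mm by 85 mm) begins 54 mm behind the grasp point. The pads swing forward as they close: fully open they stand 13 mm farther back than shut.
Start: joints at [-1.3, 0.332, -0.065, 1.46, 0.022, 1.35, -0.088], TCP at [0.181, 0.598, 0.231] pointing down, gripper open.
Joint ranges: [-2.6, 2.6], [-0.5, 2.12], [-1.47, 1.34], [0.16, 2.42], [-1.27, 4.41], [0.06, 2.06], [-2.6, 2.6]. Speed limits (rad/s): [2.22, 2.22, 2.79, 2.79, 3.14, 3.14, 3.14].

INTERFACE

Orientations are given as a unit quaternion [x, y, z, w].
In Python, from workcell import manip, cams gives the robot as it stands.
- The arm moves only by the tool move_arm, never from a script. Its argument "moves" is a list of rows, each a list of 7 numbers: the turn, a rotation vector about the tool's x, y, z in degrees, then the shift along the tool's x, y, z in m, then the finger opening in m, from 0 to 0.0854. A call has 1 to 10 rows; each row is the pose to reach, as a shift and turn from the pose commanded when the call began, along the tool's axes at that moment; what a row does not reach only later rows make up. A row lasts 1/10 s, in which the tool goes at most 50 mm and 8.59 degrees, less where a joint would pass 70% of its speed; a pose out of reach is approached as far as the arm can. A call with a gripper value outside its range is refused whole. The fingers move at their own pace and stop on an object; "grip_force" is the grip in N (left out, the last holds). Time passes only in rows, so rows that repeat a pose let the fingers close. It gives the time, the measured TCP pose, the force and the opening at its end, in the units of the state.
- manip.get_obs(): the state, without advancing time (a new reading comes with each control period).
- cams.camera(name): name is "side" or "top"; returns the picture (400x640x3 uint8, red, green, blue); there is no depth.
- cams.camera_params(name): a dict with "fx", "fy", "cx", "cy" (pixels), "xyz" and "rotation" of the camera in the world. Camera axes: x right, y up, looking along -z (the intrinsics and any distortion apply to the point x, -y, -z); pixel columns grow to the right and rows downward; lengths in m; the calibration is good to about 2 mm. A picture is of the moment at which its call begins. camera_params takes no time and is no camera call.
- manip.hand_in(): hands the job in, once; it reports no verdict.
The state is a dict: "clock": time; "joint_pos": joint angles; "joint_velocities": joint speeds; "tau": joint torques, N m; "position": TCP position; "ee_rot": TCP orientation; "ft_force": force on the tool from outside, world axes, zero at the start; "torque": the same for the moment, N m; "grip_width": opening from 0.0 (shut) to 1.0 (fully open).
Only numpy, scipy, OpenCV 4.12 (cv2) and the standard library are available. Lean on these libraries where they do the work, as an engineer would, in place of code of your own. Each camera call takes 0.05 s, during which the arm holds its last target. There are 200 camera calls.

## Working session

There is one attempt and no reset: what is moved stays moved. The work goes in short steps, Python scripts to look and compute and a tool call to move; the robot and the scene stay as the last step left them, time stands still between calls to the robot, and variables do not carry over. Pictures are saved under pics/ and viewed, about 8 in all and at most 12, crops included, and the job is handed in when it is done.

Besides the shell and the picture viewer there is one more tool, called after "Emit:" as name(argument=value, ...), one argument or row to a line, values as JSON. move_arm: Moves the arm, as the interface text tells. Its arguments: {"type":"object","properties":{"moves":{"type":"array","items":{"type":"array","items":{"type":"number"}}},"grip_force":{"type":"number"}},"required":["moves"]}

```bash
mkdir -p pics; python3 - <<'E'
from workcell import manip, cams
import cv2
o=manip.get_obs()
print({k:(o[k]) for k in ("clock","position","ee_rot","joint_pos","grip_width","ft_force")})
for n in("top","side"):
    im=cams.camera(n); cv2.imwrite(f"pics/{n}0.png",im[:,:,::-1]); p=cams.camera_params(n); print(n,p)
E
```

```text
{'clock': 0.0, 'position': array([0.18091428, 0.59785286, 0.23051871]), 'ee_rot': array([ 8.02989885e-01,  5.95992232e-01, -5.39533819e-04,  4.61690380e-04]), 'joint_pos': array([-1.29959965,  0.33286925, -0.06466997,  1.46093879,  0.02162314,
        1.34990068, -0.0884954 ]), 'grip_width': 1.0021441556511794, 'ft_force': array([ 0.04773476, -0.81506737,  0.39578125])}
top {'fx': 476.8613631088139, 'fy': 476.8613631088139, 'cx': 324.2933338296749, 'cy': 194.2425151782341, 'xyz': array([0.45178368, 0.03144104, 1.01230426]), 'rotation': array([-0.05739896,  0.04427777,  0.71527865, -0.69506927])}
side {'fx': 420.08499855686136, 'fy': 420.08499855686136, 'cx': 317.86640590358996, 'cy': 195.40411705579874, 'xyz': array([ 0.37940438, -0.44676866,  0.44501893]), 'rotation': array([ 0.48103002, -0.08441739, -0.16791942,  0.85632172])}
```

View pics/top0.png

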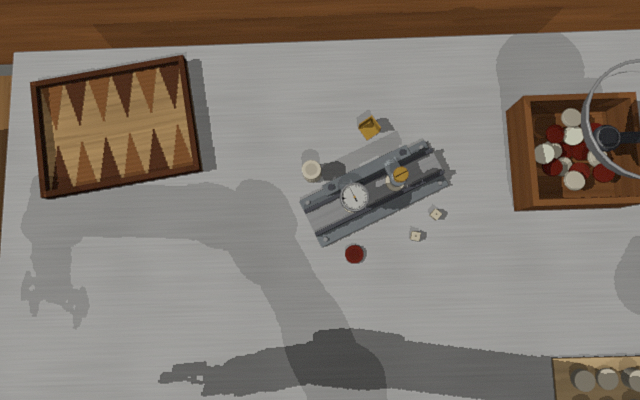

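View pics/side0.png

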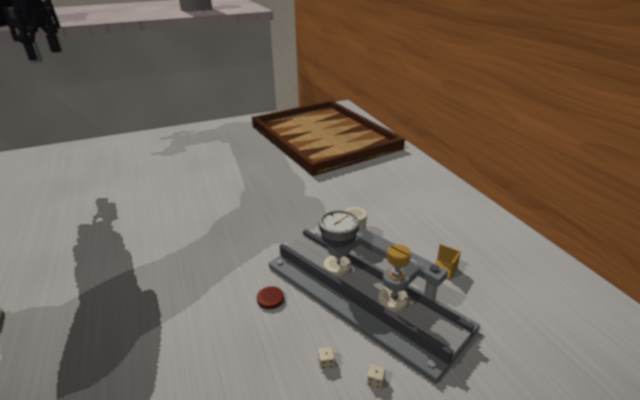

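Top view: dial at about (355,196), brass screw (401,174), stack (311,170), walnut (355,254), cap (369,128), dice (436,214) and (416,236). Side view: dial about (340,222), screw (398,256). Next I'll localise them and enlarge the dial.

```bash
cat > h.py <<'E'
import numpy as np, cv2
from scipy.spatial.transform import Rotation as R
from workcell import manip, cams
def ray(n,u,v):
    p=cams.camera_params(n); d=R.from_quat(p["rotation"]).apply([(u-p["cx"])/p["fx"],-(v-p["cy"])/p["fy"],-1]); return np.array(p["xyz"]),d
def onz(n,u,v,z):
    o,d=ray(n,u,v); return o+d*(z-o[2])/d[2]
def tri(a,b):
    (o1,d1),(o2,d2)=ray("top",*a),ray("side",*b)
    s=np.linalg.lstsq(np.c_[d1,-d2],o2-o1,rcond=None)[0]; P,Q=o1+s[0]*d1,o2+s[1]*d2
    return (P+Q)/2,np.linalg.norm(P-Q)
def proj(n,X):
    p=cams.camera_params(n); c=R.from_quat(p["rotation"]).inv().apply(np.array(X)-p["xyz"])
    return np.array([p["cx"]-p["fx"]*c[0]/c[2], p["cy"]+p["fy"]*c[1]/c[2]])
E
python3 - <<'E'
from h import *
t,s=cv2.imread("pics/top0.png"),cv2.imread("pics/side0.png")
def brass(im,box):
    x0,y0,x1,y1=box; h=cv2.cvtColor(im[y0:y1,x0:x1],cv2.COLOR_BGR2HSV); m=cv2.inRange(h,(12,120,70),(32,255,255))
    n,l,st,c=cv2.connectedComponentsWithStats(m); i=1+np.argmax(st[1:,4]); return c[i]+[x0,y0],st[i]
a=brass(t,(385,155,420,190)); b=brass(s,(380,238,418,275)); print(a,b,tri(a[0],b[0]))
def white(im,box):
    x0,y0,x1,y1=box; m=cv2.inRange(im[y0:y1,x0:x1],(165,165,165),(255,255,255)); n,l,st,c=cv2.connectedComponentsWithStats(m); i=1+np.argmax(st[1:,4])
    k=max(cv2.findContours((l==i).astype(np.uint8),0,1)[0],key=len); e=cv2.fitEllipse(k); return np.array(e[0])+[x0,y0],e[1],e[2]
A=white(t,(335,178,375,216)); B=white(s,(315,205,362,240)); print(A,B,tri(A[0],B[0]))
for n,A_ in(("top",A),("side",B)): print(onz(n,*A_[0],.111))
c=[cv2.resize(im[y:y+50,x:x+50],(400,400),interpolation=cv2.INTER_CUBIC) for im,x,y in((t,330,171),(s,315,197))]
cv2.imwrite("pics/d.png",np.hstack(c))
for n,u,v,z in(("stack",311,169,.054),("walnut",355,254,.009),("cap",369,128,.02),("die",436,214,.018),("die",416,236,.018)): print(n,onz("top",u,v,z).round(3))
E
```

```text
(array([400.30319149, 173.97340426]), array([  8,  11,  16,  16, 188], dtype=int32)) (array([398.22469136, 255.22716049]), array([  7,   7,  23,  22, 405], dtype=int32)) (array([ 0.6187044 , -0.10119933,  0.1041238 ]), np.float64(6.619214265539999e-05))Traceback (most recent call last):
  File "<stdin>", line 10, in <module>
  File "<stdin>", line 8, in white
    return _wrapfunc(a, 'argmax', axis=axis, out=out, **kwds)
    return bound(*args, **kwds)
ValueError: attempt to get argmax of an empty sequence
```

```bash
python3 - <<'E'
from h import *
t,s=cv2.imread("pics/top0.png"),cv2.imread("pics/side0.png")
def white(im,box):
    x0,y0,x1,y1=box; g=cv2.cvtColor(im[y0:y1,x0:x1],cv2.COLOR_BGR2GRAY); th,m=cv2.threshold(g,0,255,cv2.THRESH_OTSU); print(th,g.max()); n,l,st,c=cv2.connectedComponentsWithStats(m)
    i=l[g.shape[0]//2-4:g.shape[0]//2+4,g.shape[1]//2-4:g.shape[1]//2+4].max()
    k=max(cv2.findContours((l==i).astype(np.uint8),0,1)[0],key=len); e=cv2.fitEllipse(cv2.convexHull(k)); return np.array(e[0])+[x0,y0],e[1],e[2]
A=white(t,(342,183,368,210)); B=white(s,(319,208,360,236)); print(A,B,tri(A[0],B[0]))
for n,A_ in(("top",A),("side",B)): print(onz(n,*A_[0],.110))
c=[cv2.resize(im[y:y+50,x:x+50],(400,400),interpolation=cv2.INTER_CUBIC) for im,x,y in((t,330,171),(s,315,197))]
cv2.imwrite("pics/d.png",np.hstack(c))
for n,u,v,z in(("stack",311,169,.054),("walnut",355,254,.009),("cap",369,128,.02),("die",436,214,.018),("die",416,236,.018)): print(n,onz("top",u,v,z).round(3))
E
```

```text
135.0 178
112.0 172
(array([354.1616888 , 196.85721016]), (23.827192306518555, 25.147327423095703), 56.866634368896484) (array([338.53474236, 215.05335808]), (34.08761978149414, 43.82890319824219), 86.46375274658203) (array([ 0.5759218 , -0.01036952,  0.11926236]), np.float64(0.0024357312460082953))
[ 0.57603163 -0.01040425  0.11      ]
[0.58279273 0.00188225 0.11      ]
stack [0.644 0.073 0.054]
walnut [ 0.47  -0.012  0.009]
cap [ 0.736 -0.052  0.02 ]
die [ 0.548 -0.184  0.018]
die [ 0.503 -0.14   0.018]
```

View pics/d.png

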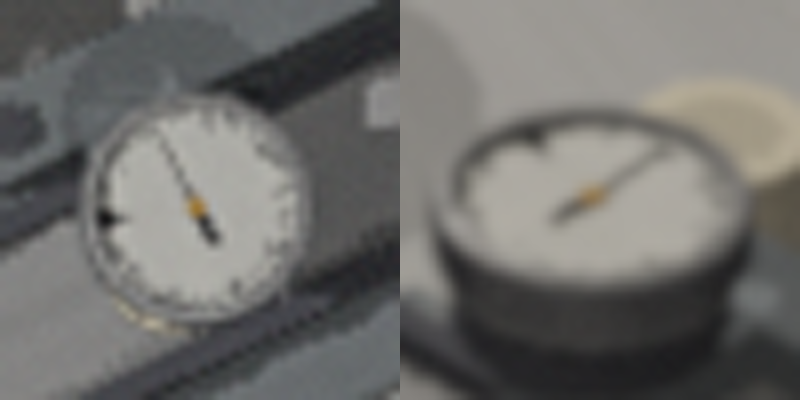

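Enlarged dial. Top view: hub (197,208), pointer tip about (157,130), wedge (108,217). Side view: hub (192,195), tip about (268,147), wedge (132,138).

```bash
python3 - <<'E'
from h import *
def f(n,x,y,pts):
    q=[np.array([x+(u+.5)/8-.5,y+(v+.5)/8-.5]) for u,v in pts]; return q
T=f("top",330,171,[(197,208),(157,130),(215,240),(108,217)]); S=f("side",315,197,[(192,195),(268,147),(155,220),(132,138)])
for i in range(4): print(tri(T[i],S[i]))
for n,q in(("top",T),("side",S)):
    P=np.array([onz(n,*a,.109) for a in q])[:,:2]; d=P-P[0]
    print(n,P[0],np.degrees(np.arctan2(d[:,1],d[:,0])).round(1),np.hypot(*d.T).round(4))
    d=P[1]-P[2]; print(np.degrees(np.arctan2(d[1],d[0])))
w=manip.get_obs(); print(R.from_quat(w["ee_rot"]).as_matrix().round(3))
d=np.array([.6187,-.1012]);
E
```

```text
(array([ 0.57695626, -0.01059422,  0.10944199]), np.float64(0.0005874399384334426))
(array([ 0.59595125, -0.00165685,  0.10889378]), np.float64(0.00011388231281769063))
(array([ 0.56875337, -0.01447847,  0.10904867]), np.float64(0.0003043479321883487))
(array([0.57519036, 0.01079622, 0.10860287]), np.float64(0.00014290790649093313))
top [ 0.57673596 -0.0105204 ] [   0.    24.9 -152.9   94.1] [0.     0.0211 0.0088 0.0214]
25.5496623420258
side [ 0.57751743 -0.01005704] [   0.    24.1 -154.    97.4] [0.     0.0202 0.0099 0.0205]
24.74860957113761
[[ 0.29   0.957 -0.   ]
 [ 0.957 -0.29  -0.001]
 [-0.001  0.    -1.   ]]
```

Emit:
move_arm(
  moves=[
    [0,0,38,-0.467,0.555,0,0.085],
    [0,0,38,-0.467,0.555,0,0.085],
    [0,0,38,-0.467,0.555,0,0.085],
    [0,0,38,-0.467,0.555,0,0.085],
    [0,0,38,-0.467,0.555,0,0.085],
    [0,0,38,-0.467,0.555,0,0.085],
    [0,0,38,-0.467,0.555,0,0.085],
    [0,0,38,-0.467,0.555,0,0.085],
    [0,0,38,-0.467,0.555,0,0.085],
    [0,0,38,-0.467,0.555,0,0.085],
  ],
  grip_force=30,
)

```text
clock: 1.1
position: [0.4545, 0.1774, 0.2313]
ee_rot: [0.953, 0.302, 0.0, -0.0]
ft_force: [0.9, 0.8, -0.3]
grip_width: 0.994
```

```bash
cat >> h.py <<'E'
def go(x,y,z):
    o=manip.get_obs(); r=R.from_quat(o["ee_rot"]); M=r.as_matrix()
    print("clock",o["clock"],"pos",o["position"].round(4),"yaw",np.degrees(np.arctan2(M[1,0],M[0,0])).round(2),"tilt",M[:2,2].round(4),"j",o["joint_pos"].round(2),"F",o["ft_force"].round(1),"Mz",o["torque"].round(2),"grip",o["grip_width"])
    print("shift",r.inv().apply(np.array([x,y,z])-o["position"]).round(4))
E
python3 -c "
from h import *
go(.577,-.0104,.16)"
```

```text
clock 1.1 pos [0.4545 0.1774 0.2313] yaw 35.18 tilt [-0.      0.0004] j [-0.84  0.01  0.38  1.83 -0.01  1.3   0.16] F [ 0.9  0.8 -0.3] Mz [-0.01 -0.02  0.03] grip 0.9941843694126093
shift [-0.0081  0.2241  0.0712]
```

Emit:
move_arm(
  moves=[
    [0,0,0,-0.008,0.224,0.071,0.085],
    [0,0,0,-0.008,0.224,0.071,0.085],
    [0,0,0,-0.008,0.224,0.071,0.085],
    [0,0,0,-0.008,0.224,0.071,0.085],
    [0,0,0,-0.008,0.224,0.071,0.085],
    [0,0,0,-0.008,0.224,0.071,0.085],
    [0,0,0,-0.008,0.224,0.071,0.085],
    [0,0,0,-0.008,0.224,0.071,0.085],
  ],
)

```text
clock: 1.9
position: [0.5762, -0.0071, 0.1603]
ee_rot: [0.953, 0.303, -0.0, -0.0]
ft_force: [-0.2, 0.7, 0.3]
grip_width: 0.996
```

```bash
python3 -c "
from h import *
go(.577,-.0104,.081)
c=[cv2.resize(cams.camera(n)[y:y+160,x:x+160],(400,400)) for n,x,y in(('top',280,110),('side',260,140))]
cv2.imwrite('pics/over.png',np.hstack(c)[:,:,::-1])"
```

```text
clock 1.9 pos [ 0.5762 -0.0071  0.1603] yaw 35.25 tilt [-0.0002  0.0007] j [-0.54  0.3   0.56  1.71 -0.17  1.18  0.69] F [-0.2  0.7  0.3] Mz [ 0.02  0.02 -0.01] grip 0.996469560127815
shift [-0.0012  0.0032  0.0793]
```

View pics/over.png

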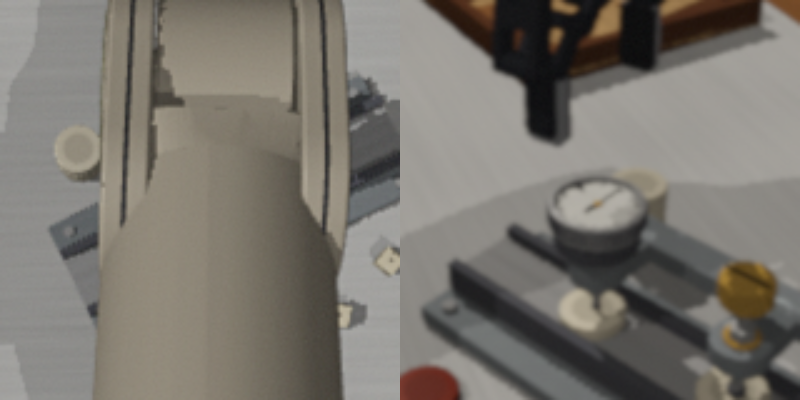

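The top view is blocked by the arm. The side view shows open fingers above and straddling the dial, clear of the screw. Descending.

Emit:
move_arm(
  moves=[
    [0,0,0,0,0,0.04,0.085],
    [0,0,0,0,0,0.06,0.085],
    [0,0,0,0,0,0.079,0.085],
    [0,0,0,0,0,0.079,0.085],
    [0,0,0,0,0,0.079,0.085],
  ],
)

```text
clock: 2.5
position: [0.5765, -0.0077, 0.082]
ee_rot: [0.953, 0.303, 0.0, -0.0]
ft_force: [-0.2, -0.1, 0.8]
grip_width: 0.998
```

```bash
python3 -c "
from h import *
go(.577,-.0104,.081)"
```

```text
clock 2.5 pos [ 0.5765 -0.0077  0.082 ] yaw 35.22 tilt [0.0003 0.0003] j [-0.51  0.39  0.54  1.79 -0.23  1.03  0.73] F [-0.2 -0.1  0.8] Mz [-0.   -0.06  0.02] grip 0.9980166733616493
shift [-0.0011  0.0025  0.001 ]
```

Emit:
move_arm(
  moves=[
    [0,0,0,-0.001,0.0025,0.001,0.085],
    [0,0,0,-0.001,0.0025,0.001,0.05],
    [0,0,0,-0.001,0.0025,0.001,0.05],
    [0,0,0,-0.001,0.0025,0.001,0.05],
    [0,0,0,-0.001,0.0025,0.001,0.05],
    [0,0,0,-0.001,0.0025,0.001,0.05],
    [0,0,0,-0.001,0.0025,0.001,0.05],
    [0,0,0,-0.001,0.0025,0.001,0.05],
  ],
  grip_force=25,
)

```text
clock: 3.3
position: [0.5781, -0.0106, 0.0813]
ee_rot: [0.953, 0.302, 0.001, -0.0]
ft_force: [1.1, 1.7, 6.6]
grip_width: 0.649
```

```bash
python3 -c "
from h import *
go(.577,-.0104,.081)"
```

```text
clock 3.3 pos [ 0.5781 -0.0106  0.0813] yaw 35.18 tilt [0.0025 0.0008] j [-0.5   0.39  0.54  1.78 -0.23  1.03  0.74] F [1.1 1.7 6.6] Mz [ 0.49 -0.39 -0.03] grip 0.648978762762544
shift [-0.0008 -0.0008  0.0003]
```

Emit:
move_arm(
  moves=[
    [0,0,4,0,0,0,0.05],
    [0,0,11,0,0,0,0.05],
    [0,0,19,0,0,0,0.05],
    [0,0,27,0,0,0,0.05],
    [0,0,35,0,0,0,0.05],
    [0,0,43,0,0,0,0.05],
    [0,0,51,0,0,0,0.05],
    [0,0,59,0,0,0,0.05],
    [0,0,66,0,0,0,0.05],
    [0,0,70.5,0,0,0,0.05],
  ],
)

```text
clock: 4.3
position: [0.5758, -0.0106, 0.0811]
ee_rot: [0.952, -0.306, -0.002, -0.0]
ft_force: [-13.7, 2.9, 19.6]
grip_width: 0.646
```

Emit:
move_arm(
  moves=[
    [0,0,0,0,0,0,0.05],
    [0,0,0,0,0,0,0.05],
  ],
)

```text
clock: 4.5
position: [0.5758, -0.0106, 0.0812]
ee_rot: [0.953, -0.304, -0.002, -0.0]
ft_force: [-13.4, 3.6, 19.4]
grip_width: 0.643
```

```bash
python3 -c "
from h import *
go(.577,-.0104,.081)
c=[cv2.resize(cams.camera(n)[y:y+50,x:x+50],(400,400),interpolation=cv2.INTER_CUBIC) for n,x,y in(('top',330,171),('side',315,197))]
cv2.imwrite('pics/t1.png',np.hstack(c)[:,:,::-1])"
```

```text
clock 4.5 pos [ 0.5758 -0.0106  0.0812] yaw -35.34 tilt [-0.003   0.0016] j [-0.69  0.45  0.78  1.79 -0.36  1.05 -0.39] F [-13.4   3.6  19.4] Mz [ 0.38  2.41 -0.06] grip 0.6433084490355929
shift [ 0.0009 -0.0009  0.0002]
```

View pics/t1.png

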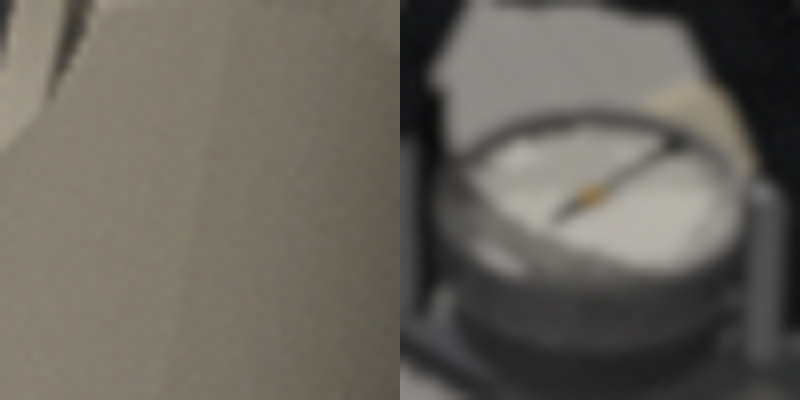

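The side view shows the wedge at about (276,143) in its crop, at the end of the pointer. Release, lift and recheck.

Emit:
move_arm(
  moves=[
    [0,0,0,0,0,0,0.085],
    [0,0,0,0,0,0,0.085],
    [0,0,0,0,0,0,0.085],
    [0,0,0,0,0,0,0.085],
    [0,0,0,0,0,0,0.085],
    [0,0,0,0,0,-0.03,0.085],
    [0,0,0,0,0,-0.06,0.085],
    [0,0,0,0,0,-0.1,0.085],
    [0,0,0,0,0,-0.1,0.085],
  ],
)

```text
clock: 5.5
position: [0.5796, -0.0116, 0.1851]
ee_rot: [0.953, -0.304, 0.003, -0.002]
ft_force: [0.5, 0.1, 0.1]
grip_width: 0.995
```

```bash
python3 -c "
from h import *
go(.6187,-.1012,.18)
c=[cv2.resize(cams.camera(n)[y:y+50,x:x+50],(400,400),interpolation=cv2.INTER_CUBIC) for n,x,y in(('side',315,197),('side',373,230))]
cv2.imwrite('pics/t2.png',np.hstack(c)[:,:,::-1])"
```

```text
clock 5.5 pos [ 0.5796 -0.0116  0.1851] yaw -35.37 tilt [0.0072 0.0012] j [-0.75  0.33  0.85  1.69 -0.26  1.23 -0.46] F [0.5 0.1 0.1] Mz [ 0.02 -0.08  0.02] grip 0.9954810234969343
shift [0.0838 0.0504 0.0053]
```

View pics/t2.png

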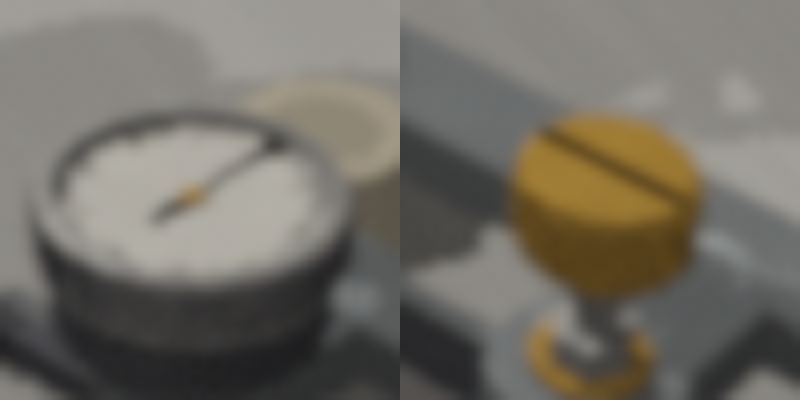

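The wedge still sits at the pointer's end at (274,143) after release. The screw's slot runs from (142,132) to (290,203) in the right crop. Now over the screw, turning to yaw about +85° so that a single grip covers the whole turn.

Emit:
move_arm(
  moves=[
    [0,0,-8,0.084,0.05,0,0.05],
    [0,0,-16,0.084,0.05,0,0.05],
    [0,0,-24,0.084,0.05,0,0.05],
    [0,0,-32,0.084,0.05,0,0.05],
    [0,0,-40,0.084,0.05,0,0.05],
    [0,0,-48,0.084,0.05,0,0.05],
    [0,0,-56,0.084,0.05,0,0.05],
    [0,0,-64,0.084,0.05,0,0.05],
    [0,0,-72,0.084,0.05,0,0.05],
    [0,0,-80,0.084,0.05,0,0.05],
  ],
)

```text
clock: 6.6
position: [0.6159, -0.1002, 0.1784]
ee_rot: [0.924, 0.383, -0.001, -0.001]
ft_force: [0.7, -0.2, 0.0]
grip_width: 0.582
```

Emit:
move_arm(
  moves=[
    [0,0,-8,0,0,0,0.05],
    [0,0,-16,0,0,0,0.05],
    [0,0,-24,0,0,0,0.05],
    [0,0,-32,0,0,0,0.05],
    [0,0,-40,0,0,0,0.05],
    [0,0,-40,0,0,0,0.05],
    [0,0,-40,0,0,0,0.05],
  ],
)

```text
clock: 7.3
position: [0.6162, -0.1004, 0.1791]
ee_rot: [0.741, 0.672, -0.001, -0.001]
ft_force: [0.2, 0.4, 0.1]
grip_width: 0.582
```

```bash
python3 -c "
from h import *
go(.6187,-.1012,.086)
def a(p,q,z,x,y):
    P,Q=[onz('side',x+(u+.5)/8-.5,y+(v+.5)/8-.5,z) for u,v in(p,q)]; d=Q-P; print(np.degrees(np.arctan2(d[1],d[0])),np.hypot(d[0],d[1]))
a((193,196),(274,143),.109,315,197); a((155,220),(193,196),.109,315,197); a((290,203),(142,132),.112,373,230)
"
```

```text
clock 7.3 pos [ 0.6162 -0.1004  0.1791] yaw 84.42 tilt [-0.0017  0.0004] j [-0.26  0.38  0.45  1.55 -0.17  1.25  1.69] F [0.2 0.4 0.1] Mz [-0.04  0.    0.01] grip 0.5821372072318696
shift [-0.0006  0.0028  0.0931]
25.098723048607315 0.021978729163584673
24.109560867523918 0.009781683762178492
116.71110371380158 0.026776552156129344
```

Emit:
move_arm(
  moves=[
    [0,0,0,0,0.003,0.03,0.05],
    [0,0,0,0,0.003,0.06,0.05],
    [0,0,0,0,0.003,0.093,0.05],
    [0,0,0,0,0.003,0.093,0.05],
    [0,0,0,0,0.003,0.093,0.05],
  ],
)

```text
clock: 7.8
position: [0.6195, -0.1007, 0.0875]
ee_rot: [0.74, 0.673, -0.0, -0.0]
ft_force: [-0.2, -0.8, 0.6]
grip_width: 0.587
```

```bash
python3 -c "
from h import *
go(.6187,-.1012,.086)"
```

```text
clock 7.8 pos [ 0.6195 -0.1007  0.0875] yaw 84.55 tilt [-0.0011 -0.0002] j [-0.24  0.47  0.43  1.63 -0.22  1.08  1.72] F [-0.2 -0.8  0.6] Mz [-0.   -0.06 -0.01] grip 0.5870943602845593
shift [-0.0005 -0.0007  0.0015]
```

Close on the head and let it settle.

Emit:
move_arm(
  moves=[
    [0,0,0,0,0,0.001,0.02],
    [0,0,0,0,0,0.001,0.02],
    [0,0,0,0,0,0.001,0.02],
    [0,0,0,0,0,0.001,0.02],
    [0,0,0,0,0,0.001,0.02],
    [0,0,0,0,0,0.001,0.02],
  ],
  grip_force=25,
)

```text
clock: 8.4
position: [0.6208, -0.1002, 0.0882]
ee_rot: [0.739, 0.673, 0.001, 0.001]
ft_force: [-1.6, 2.3, 6.6]
grip_width: 0.316
```

```bash
python3 -c "
from h import *
go(.6187,-.1012,.086)"
```

```text
clock 8.4 pos [ 0.6208 -0.1002  0.0882] yaw 84.67 tilt [0.003  0.0008] j [-0.24  0.47  0.43  1.63 -0.22  1.08  1.73] F [-1.6  2.3  6.6] Mz [ 0.58  0.15 -0.03] grip 0.3163653876909151
shift [-0.0012 -0.002   0.0022]
```

Emit:
move_arm(
  moves=[
    [0,0,4,0,0,0,0.02],
    [0,0,8,0,0,0,0.02],
    [0,0,13,0,0,0,0.02],
    [0,0,18,0,0,0,0.02],
    [0,0,23,0,0,0,0.02],
    [0,0,28,0,0,0,0.02],
    [0,0,33,0,0,0,0.02],
    [0,0,38,0,0,0,0.02],
    [0,0,43,0,0,0,0.02],
    [0,0,48,0,0,0,0.02],
  ],
)

```text
clock: 9.4
position: [0.6199, -0.1019, 0.088]
ee_rot: [0.95, 0.312, 0.001, 0.001]
ft_force: [-3.9, -1.5, 8.0]
grip_width: 0.314
```

```bash
python3 -c "
from h import *
go(.6187,-.1012,.086)"
```

```text
clock 9.4 pos [ 0.6199 -0.1019  0.088 ] yaw 36.4 tilt [ 0.0014 -0.0007] j [-0.37  0.51  0.6   1.64 -0.31  1.09  0.96] F [-3.9 -1.5  8. ] Mz [-0.38  0.95  0.11] grip 0.31359171588867346
shift [-0.0006 -0.0013  0.002 ]
```

Emit:
move_arm(
  moves=[
    [0,0,5,0,0,0,0.02],
    [0,0,10,0,0,0,0.02],
    [0,0,15,0,0,0,0.02],
    [0,0,20,0,0,0,0.02],
    [0,0,25,0,0,0,0.02],
  ],
)

```text
clock: 9.9
position: [0.6189, -0.1023, 0.0878]
ee_rot: [0.995, 0.099, -0.0, 0.0]
ft_force: [-8.9, -3.3, 10.5]
grip_width: 0.317
```

```bash
python3 -c "
from h import *
go(.6187,-.1012,.086)"
```

```text
clock 9.9 pos [ 0.6189 -0.1023  0.0878] yaw 11.37 tilt [-0.0006 -0.0007] j [-0.43  0.53  0.69  1.65 -0.37  1.1   0.56] F [-8.9 -3.3 10.5] Mz [-0.5   1.79  0.11] grip 0.31734694852946976
shift [-0.     -0.0012  0.0018]
```

Emit:
move_arm(
  moves=[
    [0,0,5,0,0,0,0.02],
    [0,0,10,0,0,0,0.02],
    [0,0,15,0,0,0,0.02],
    [0,0,20,0,0,0,0.02],
  ],
)

```text
clock: 10.3
position: [0.6181, -0.1025, 0.0877]
ee_rot: [0.997, -0.075, -0.001, 0.0]
ft_force: [-12.4, -3.8, 11.7]
grip_width: 0.319
```

```bash
python3 -c "
from h import *
go(.6187,-.1012,.086)"
```

```text
clock 10.3 pos [ 0.6181 -0.1025  0.0877] yaw -8.64 tilt [-0.0022 -0.0005] j [-0.48  0.55  0.77  1.65 -0.42  1.11  0.25] F [-12.4  -3.8  11.7] Mz [-0.91  2.74  0.53] grip 0.3191022312527631
shift [ 0.0004 -0.0013  0.0017]
```

Emit:
move_arm(
  moves=[
    [0,0,5,0,0,0,0.02],
    [0,0,10,0,0,0,0.02],
    [0,0,15,0,0,0,0.02],
    [0,0,20,0,0,0,0.02],
  ],
)

```text
clock: 10.7
position: [0.6173, -0.1021, 0.0869]
ee_rot: [0.969, -0.247, -0.002, 0.001]
ft_force: [-12.3, 0.9, 8.1]
grip_width: 0.318
```

```bash
python3 -c "
from h import *
go(.6187,-.1012,.086)"
```

```text
clock 10.7 pos [ 0.6173 -0.1021  0.0869] yaw -28.62 tilt [-0.0043  0.0001] j [-0.53  0.58  0.84  1.65 -0.47  1.13 -0.06] F [-12.3   0.9   8.1] Mz [-0.09  2.73  0.47] grip 0.318401308465353
shift [ 0.0008 -0.0015  0.0009]
```

Torque rose from 0.11 to about 0.5 N·m and stays there while slipping, so the screw is seated. Hold briefly and look at the slot.

Emit:
move_arm(
  moves=[
    [0,0,2,0,0,0,0.02],
    [0,0,3,0,0,0,0.02],
    [0,0,3,0,0,0,0.02],
    [0,0,3,0,0,0,0.02],
  ],
)

```text
clock: 11.1
position: [0.6172, -0.102, 0.0868]
ee_rot: [0.963, -0.271, -0.002, 0.001]
ft_force: [-13.0, -0.8, 8.8]
grip_width: 0.316
```

```bash
python3 -c "
from h import *
go(.6187,-.1012,.086)
im=cams.camera('side'); c=[cv2.resize(im[y:y+50,x:x+50],(400,400),interpolation=cv2.INTER_CUBIC) for x,y in((315,197),(373,230))]
cv2.imwrite('pics/t3.png',np.hstack(c)[:,:,::-1])"
```

```text
clock 11.1 pos [ 0.6172 -0.102   0.0868] yaw -31.41 tilt [-0.0046  0.    ] j [-0.54  0.59  0.85  1.65 -0.48  1.13 -0.11] F [-13.   -0.8   8.8] Mz [-0.23  2.86  0.38] grip 0.31637961597142433
shift [ 0.0009 -0.0014  0.0008]
```

View pics/t3.png

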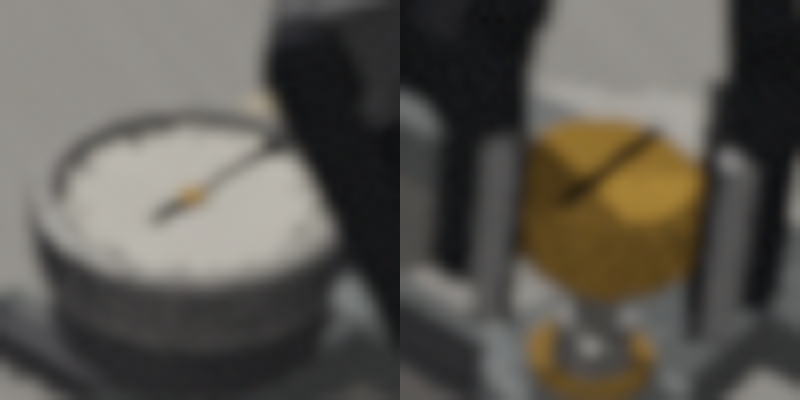

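The slot now runs from (165,200) to (260,132) in the right crop, and the dial still looks zeroed. Backing off 92° anticlockwise, allowing about 2° for elastic unwinding.

Emit:
move_arm(
  moves=[
    [0,0,-4,0,0,0,0.02],
    [0,0,-10,0,0,0,0.02],
    [0,0,-16,0,0,0,0.02],
    [0,0,-22,0,0,0,0.02],
    [0,0,-28,0,0,0,0.02],
    [0,0,-34,0,0,0,0.02],
    [0,0,-40,0,0,0,0.02],
    [0,0,-46,0,0,0,0.02],
    [0,0,-52,0,0,0,0.02],
    [0,0,-58,0,0,0,0.02],
  ],
)

```text
clock: 12.15
position: [0.6194, -0.102, 0.0871]
ee_rot: [0.973, 0.232, 0.0, 0.001]
ft_force: [-1.2, -2.2, 0.6]
grip_width: 0.317
```

Emit:
move_arm(
  moves=[
    [0,0,-6,0,0,0,0.02],
    [0,0,-12,0,0,0,0.02],
    [0,0,-18,0,0,0,0.02],
    [0,0,-24,0,0,0,0.02],
    [0,0,-29,0,0,0,0.02],
    [0,0,-32,0,0,0,0.02],
    [0,0,-34,0,0,0,0.02],
    [0,0,-34,0,0,0,0.02],
    [0,0,-34,0,0,0,0.02],
    [0,0,-34,0,0,0,0.02],
  ],
)

```text
clock: 13.15
position: [0.6204, -0.1011, 0.0872]
ee_rot: [0.863, 0.505, 0.001, 0.001]
ft_force: [3.4, -1.8, 3.9]
grip_width: 0.317
```

```bash
python3 -c "
from h import *
go(.6187,-.1012,.086)
def a(p,q,z,x,y):
    P,Q=[onz('side',x+(u+.5)/8-.5,y+(v+.5)/8-.5,z) for u,v in(p,q)]; d=Q-P; print(np.degrees(np.arctan2(d[1],d[0])),np.hypot(d[0],d[1]))
a((165,200),(260,132),.112,373,230)
im=cams.camera('side'); c=[cv2.resize(im[y:y+50,x:x+50],(400,400),interpolation=cv2.INTER_CUBIC) for x,y in((315,197),(373,230))]
cv2.imwrite('pics/t4.png',np.hstack(c)[:,:,::-1])"
```

```text
clock 13.15 pos [ 0.6204 -0.1011  0.0872] yaw 60.61 tilt [ 0.002  -0.0004] j [-0.3   0.49  0.51  1.64 -0.26  1.08  1.34] F [ 3.4 -1.8  3.9] Mz [-0.33 -0.56 -0.01] grip 0.3168100107519152
shift [-0.001  -0.0014  0.0012]
21.433781196231873 0.023856275676453608
```

View pics/t4.png

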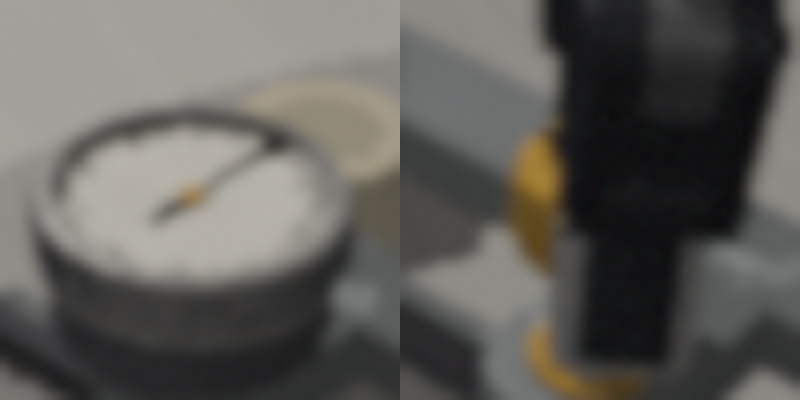

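The dial's wedge is still under the pointer, at (274,143). The finger hides the slot, but the yaw went from -31.4° to 60.6°, which is 92° at low torque with no slip. Handing in.

```bash
python3 -c "
from h import *
print(manip.hand_in()); go(.6187,-.1012,.086)"
```

```text
the job is handed in; nothing more can be done
None
the job is handed in; nothing more can be done
```

The gauge is set up and the job is handed in at about 13 s of the 56 s allowed. hand_in gave no verdict.

- **Bezel:** I turned it 70.5° clockwise and let go. In the last pictures the zero wedge lies under the pointer tip. I measured it at about 25.1° against 24.1–25.5° for the pointer, well within the 7.2° division.
- **Seating:** I screwed the thumbscrew down until the torque rose from 0.11 to about 0.5 N·m and the grip slipped. The slot had turned about 95°, which agrees with the stated starting range.
- **Back-off:** I then turned the gripper back 92° (yaw -31.4° to +60.6°) at low torque. The arm is still gripping the head at a 25 N grip setting, with an opening of about 27 mm on the 28 mm head.

**Not confirmed by eye:** the finger hid the slot at the end, so the quarter turn rests on the wrist angle alone. I did not measure the checkers in the slideway or the loose things again. The gripper stayed above about 80 mm near the gauge, and the loose things stand no higher than 54 mm. No check failed or disagreed.

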